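# Put the inset lid back on the paper-case pot

## Task

Close the steel pot of paper baking cases with the larger of the two knobbed lids: tilt the lid, slip its low edge under the pot's half-moon lip first, then lay it level so that it lies flat on the ledge inside the rim. Leave the smaller lid where it is.

Things in the scene. Friction and masses are not known exactly. Their poses are not given: they have to be found in the camera images.
- lid_knob (a point): The larger lid: a loose steel disc 100 mm across, 5 mm thick, about 180 g, flat on the table, with a black knob on its centre. Point: centre of the knob head, on the axis, 44 mm above the lid's underside. The head is an upright cylinder 30 mm across, 28 mm tall (30 to 58 mm above the underside) on a 16 mm stem. z: the lid's axis, up. It is the same all round: yaw is of no matter.
- small_lid_knob (a point): The smaller lid, not for this pot: same shape and knob, but its disc is only 74 mm across. Point: centre of its knob head, 44 mm above its underside. It is to stay where it is.
- pot_seat (a point): The open round steel pot, fixed to the table, 128 mm across, 59 mm tall. Point: centre of its seat, a ledge 40 mm above the table (a ring of radius 38 to 58 mm) that carries the lid's underside, at the bottom of a recess 116 mm across and 19 mm deep (the rim is 19 mm above this point). x: level, from the pot's lip across to its open side; z: up.
- pot_lip (a point): The pot's lip: a fixed white half-moon plate 3 mm thick, level with the rim, over the recess on the seat's -x side (roughly the robot's side). Point: middle of its straight inner edge, at its underside: 38 mm from the seat's centre, 16 mm above the ledge. Edge along y. From it to the recess wall is 20 mm. The lid cannot go in level past it: its edge goes under it first. Axes as the seat's.

How it is judged (in metres and radians):
On the way:
1. the lid is over the pot, tilted (more than 6 degrees), with its low edge down in the recess (angle between lid_knob's own z axis and vertical between 0.105 and 0.8 rad and horizontal distance between lid_knob and pot_seat below 0.045 m and z of lid_knob in the frame of pot_seat below 0.068 m), for 0.1 s.
At the end, for the whole second after the job is handed in: The larger lid lies flat on the pot's ledge under the lip: its axis within 15 mm of the seat's centre, its knob centre 39 to 48 mm above the ledge, tilted less than 5 degrees, released; the smaller lid within 30 mm of where it began (horizontal distance between lid_knob and pot_seat below 0.015 m and z of lid_knob in the frame of pot_seat between 0.039 and 0.048 m and angle between lid_knob's own z axis and vertical below 0.09 rad and distance of small_lid_knob from where it was at the start of the episode below 0.03 m); the robot touches nothing.
It fails at once if the smaller lid is moved by more than 30 mm (distance of small_lid_knob from where it was at the start of the episode above 0.03 m).
It also fails if it takes over 40 s, if anything falls off the work surface, if the arm or the gripper's body presses on something with over 40 N, if the wrist force passes 120 N, or if a joint passes its speed limit or range.

## Robot

A 6-joint arm with a two-finger parallel gripper is mounted at the origin on the work surface. World frame = base frame: x ahead of the robot, y to its left, z up, the work surface at z = 0. Lengths are in mm, angles in rad, forces in N, time in s.
With the tool pointing down it reaches from about 275 to 1000 mm from the base axis. Payload 8.4 kg.
Tool frame: the origin (TCP) lies between the finger pads; the fingertips stand r.tips_ahead ahead of it and the grasp point (between the pads) lies 6 mm ahead of it (r.tips_ahead is the distance from the TCP to the fingertips, in mm); z points along the fingers, y is the line along which they close (so a half turn about z gives the same grasp; the last joint's range is limited). The gripper opens to 85 mm and grips with 20 to 120 N. Pads are 22 mm wide; open, the fingers measure 114 mm over their backs; the gripper's body (76 mm by 85 mm) begins 54 mm behind the grasp point. The pads swing forward as they close: fully open they stand 13 mm farther back than shut.
Start: joints at [-1.288, 0.353, 1.633, -0, 1.155, -0.002], TCP at [175.602, -599.827, 256.281] pointing down, gripper open.
Joint ranges: [-2.63, 2.63], [-0.92, 2.1], [0.06, 2.66], [-1.3, 4.44], [0, 2.69], [-3.02, 3.02]. Speed limits (rad/s): [2.22, 2.22, 2.79, 3.14, 3.14, 3.14].

## Interface

Orientations are given as [roll, pitch, yaw] about the fixed x, y, z axes, in that order (R = Rz(yaw) Ry(pitch) Rx(roll)).
In Python, from rig import r gives the robot as it stands.
- The arm moves only by the tool carry_out, never from a script. Its arguments are lists of equal length, an entry for each row: "delta_pos": the shift along the tool's x, y, z in m, a list of three; "rot": the turn, a rotation vector about the tool's x, y, z in degrees, a list of three. A call has 1 to 8 rows; each row is the pose to reach, as a shift and turn from the pose commanded when the call began, along the tool's axes at that moment; what a row does not reach only later rows make up. A row lasts 1/8 s, in which the tool goes at most 62.5 mm and 10.7 degrees, less where a joint would pass 70% of its speed; a pose out of reach is approached as far as the arm can. A call with a gripper value outside its range is refused whole. "claw" is the finger opening in m, from 0 to 0.0854, set as the call begins (left out, the last holds). The fingers move at their own pace and stop on an object; "grip_force" is the grip in N (left out, the last holds). Time passes only in rows, so rows that repeat a pose let the fingers close. It gives the time, the measured TCP pose, the force, the opening and the grip force at its end, in the units of the state.
- r.sense(): the state, without advancing time (a new reading comes with each control period).
- r.grab_frame(name): name is "side" or "top" or "wrist"; returns the picture (480x640x3 uint8, blue, green, red); there is no depth.
- r.camera_info(name): a dict with "fx", "fy", "cx", "cy" (pixels), "pose" (4x4, takes a point from camera to world coordinates); the wrist camera has in their place "hand_eye" (4x4, takes a point from camera to tool coordinates, whose origin is the TCP and whose axes are the flange's). Camera axes: x right, y down, z forward; pixel columns grow to the right and rows downward; lengths in mm; the calibration is good to about 2 mm. The wrist camera is an equidistant fisheye: a pixel r from the principal point sees the ray r / f radians off the axis. A picture is of the moment at which its call begins: read the wrist's pose just before it. camera_info takes no time and is no camera call.
- r.sign_off(): hands the job in; it is judged then, once.
Trained networks look in the newest picture that a camera, given by its name, has taken for a name from the list of things; names that differ only in an ending like _2 or _b are one class to them, and where a whole thing is asked for, a point or a joint stands for the part that bears it (a point fixed in the world has none). Each returns a list of dicts, best first, with "p" (0 to 1); they miss things now and then, are a little off and sometimes report something else, mostly with a low value. They report only what shows in the picture. A call takes as long as a camera call.
- r.recognise(thing, camera): "box" ([left, top, right, bottom] in pixels, round what is visible of it).
- r.cut_out(thing, camera): "mask" (480x640 bool, what is visible of it) and "box" ([left, top, right, bottom] in pixels, round what is visible of it).
The state is a dict: "clock": time; "qpos": joint angles; "qvel": joint speeds; "joint_efforts": joint torques, N m; "eef_pos": TCP position; "tcp_rot": TCP orientation; "contact_force": force on the tool from outside, world axes, zero at the start; "wrist_torque": the same for the moment, N m; "opening": opening from 0.0 (shut) to 1.0 (fully open); "grasp_force": force on a finger pad.
Only numpy, scipy, OpenCV 4.12 (cv2) and the standard library are available. Lean on these libraries where they do the work, as an engineer would, in place of code of your own. Each camera call takes 0.05 s, during which the arm holds its last target. There are 200 camera calls.

## Working session

There is one attempt and no reset: what is moved stays moved. The work goes in short steps, Python scripts to look and compute and a tool call to move; the robot and the scene stay as the last step left them, time stands still between calls to the robot, and variables do not carry over. Pictures are saved under pics/ and viewed, at most 10 in all, crops included, and the job is handed in when it is done.

Besides the shell and the picture viewer there is one more tool, called after "Emit:" as a command line: name --argument value ..., lists and objects as JSON in quotes. carry_out: Moves the arm, as the interface text tells. Its arguments: {"type":"object","properties":{"delta_pos":{"type":"array","items":{"type":"array","items":{"type":"number"}}},"rot":{"type":"array","items":{"type":"array","items":{"type":"number"}}},"claw":{"type":"number"},"grip_force":{"type":"number"}},"required":["delta_pos","rot"]}

```bash
mkdir -p pics; ls; python3 - <<'E'
from rig import r
import cv2,numpy as np
print(r.tips_ahead, r.sense())
for c in ("side","top"):
    im=r.grab_frame(c); cv2.imwrite(f"pics/{c}0.png",im)
    ci=r.camera_info(c); print(c,{k:np.round(v,3).tolist() if k=="pose" else v for k,v in ci.items()})
    for t in ("lid_knob","small_lid_knob","pot_seat","pot_lip"):
        print(c,t,[(np.round(d["box"],1).tolist(),round(d["p"],2)) for d in r.recognise(t,c)][:3])
E
```

```text
pics
25.0 {'clock': 0.0, 'qpos': array([-1.28841414e+00,  3.53659930e-01,  1.63412922e+00, -1.72872215e-05,
        1.15519510e+00, -2.36790957e-03]), 'qvel': array([-0.00029801,  0.00118452, -0.00053133,  0.00031819, -0.00061249,
        0.00017626]), 'joint_efforts': array([-2.07883531e-04, -6.05249119e+01, -3.42068446e+01,  5.99043256e-05,
        9.35127639e-03, -1.92515938e-05]), 'eef_pos': array([ 175.46602181, -599.40798257,  255.55639831]), 'tcp_rot': array([-3.14020102e+00,  1.25106756e-05,  2.84757100e-01]), 'contact_force': array([ 0.32640308, -0.0172576 , -0.37667312]), 'wrist_torque': array([ 0.03376946,  0.02396322, -0.02093204]), 'grasp_force': 0.0, 'opening': 0.996801841528385}
side {'fx': 461.2513828622849, 'fy': 461.2513828622849, 'cx': 313.07013163003927, 'cy': 242.03856363285604, 'pose': [[0.893, -0.251, 0.373, 316.375], [-0.449, -0.531, 0.719, -471.776], [0.018, -0.809, -0.587, 503.873], [0.0, 0.0, 0.0, 1.0]]}
side lid_knob [([185.9, 218.5, 239.8, 264.0], 0.65)]
side small_lid_knob [([320.0, 226.3, 367.3, 273.2], 0.89)]
side pot_seat [([294.1, 294.8, 390.8, 400.2], 0.56)]
side pot_lip [([290.3, 299.3, 391.6, 396.9], 0.85), ([186.2, 216.9, 242.2, 266.9], 0.4)]
top {'fx': 598.9813091152485, 'fy': 598.9813091152485, 'cx': 329.0493416911654, 'cy': 254.3322631085118, 'pose': [[-0.0, -0.998, 0.058, 493.1], [-1.0, 0.001, 0.005, -5.441], [-0.005, -0.058, -0.998, 954.601], [0.0, 0.0, 0.0, 1.0]]}
top lid_knob [([167.9, 276.3, 232.4, 343.4], 0.75)]
top small_lid_knob [([252.5, 164.0, 302.0, 208.1], 0.75)]
top pot_seat [([359.9, 212.6, 446.7, 295.3], 0.77)]
top pot_lip [([360.0, 210.9, 448.5, 298.6], 0.78)]
```

View pics/side0.png

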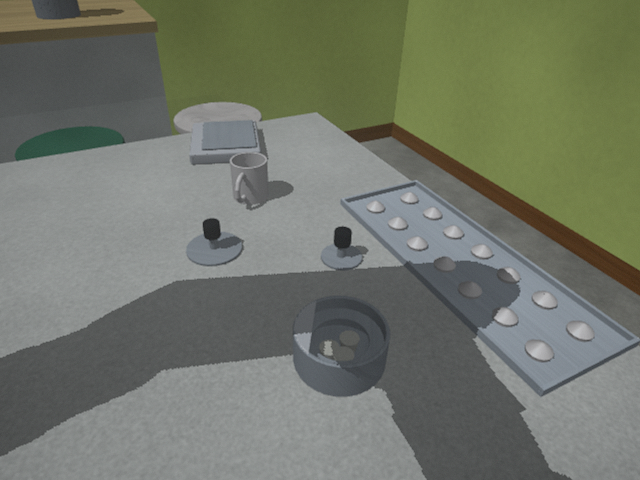

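View pics/top0.png

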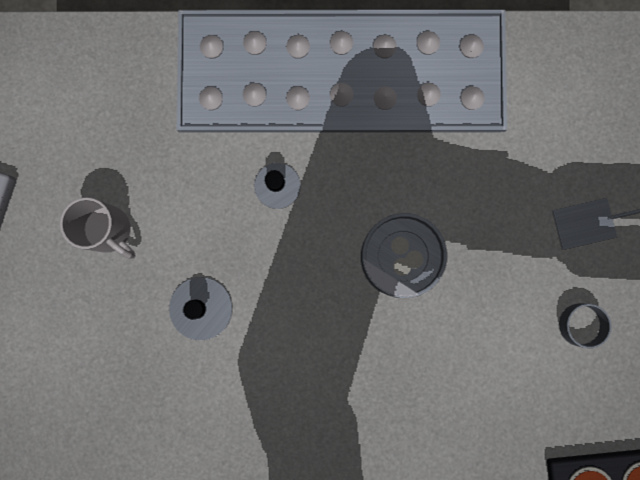

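The side view shows the large lid's knob at about (211,229), the small lid's at (342,238) and the pot at (341,343). In the top view they are at (194,309), (275,181) and (404,255). The lip is in shadow at the lower left of the pot, so I'll enlarge it and triangulate.

```bash
cat > h.py <<'E'
from rig import r
import cv2,numpy as np
from scipy.optimize import least_squares
def proj(c,P):
    ci=r.camera_info(c); T=np.linalg.inv(ci["pose"]); q=np.atleast_2d(P)@T[:3,:3].T+T[:3,3]
    return np.c_[ci["fx"]*q[:,0]/q[:,2]+ci["cx"],ci["fy"]*q[:,1]/q[:,2]+ci["cy"]]
def onplane(c,uv,z):
    ci=r.camera_info(c); T=np.array(ci["pose"]); uv=np.atleast_2d(uv)
    d=np.c_[(uv[:,0]-ci["cx"])/ci["fx"],(uv[:,1]-ci["cy"])/ci["fy"],np.ones(len(uv))]@T[:3,:3].T
    return T[:3,3]+d*((z-T[2,3])/d[:,2])[:,None]
def cyl(rad,z0,z1,n=60):
    a=np.linspace(0,2*np.pi,n); o=np.c_[rad*np.cos(a),rad*np.sin(a)]
    return np.r_[np.c_[o,np.full(n,z0)],np.c_[o,np.full(n,z1)]]
def boxof(uv): return np.r_[uv.min(0),uv.max(0)]
E
python3 - <<'E'
from h import *
ims={c:cv2.imread(f"pics/{c}0.png") for c in("side","top")}
win={"lid":{"side":(195,210,230,245),"top":(176,295,212,326)},"small":{"side":(328,222,358,252),"top":(260,168,290,196)}}
for n,w in win.items():
    B={}
    for c,(a,b,cc,d) in w.items():
        m=(ims[c][b:d,a:cc].max(2)<38).astype(np.uint8)
        k,l,s,ce=cv2.connectedComponentsWithStats(m); i=1+np.argmax(s[1:,4]); x,y,ww,hh=s[i,:4]
        B[c]=np.array([a+x-.5,b+y-.5,a+x+ww-.5,b+y+hh-.5]); print(n,c,B[c],s[i,4])
    f=lambda p:np.r_[tuple(boxof(proj(c,cyl(15,-14,14)+p))-B[c] for c in B)]
    s=least_squares(f,[450,100,44]); print(n,s.x.round(1),s.fun.round(1))
B={}
for c in("side","top"):
    r.grab_frame(c); m=r.cut_out("pot_seat",c)
    for d in m[:1]:
        ys,xs=np.nonzero(d["mask"]); B[c]=np.array([xs.min()-.5,ys.min()-.5,xs.max()+.5,ys.max()+.5]); print(c,d["p"],B[c])
f=lambda p:np.r_[tuple(boxof(proj(c,cyl(64,0,59+p[2])+[p[0],p[1],0]))-B[c] for c in B)]
s=least_squares(f,[480,-120,0]); print("pot",s.x.round(1),s.fun.round(1))
t=ims["top"][205:305,350:455]; t=cv2.resize(t,None,fx=5.5,fy=5.5,interpolation=cv2.INTER_CUBIC)
t=(255*(t/255.)**.5).astype(np.uint8)
cv2.imwrite("pics/lip.png",t)
E
```

```text
lid side [218.5 229.5 219.5 230.5] 1
lid top [183.5 298.5 205.5 318.5] 335
lid [470.3 203.1  38.7] [-13.3 -10.3   4.7  11.4  -0.3  -4.    1.5  -3.9]
small side [349.5 233.5 350.5 236.5] 3
small top [264.5 169.5 284.5 190.5] 321
small [665.5  80.2  47.1] [-13.   -9.4   4.4  10.9   0.6  -4.5   1.9  -2.7]
side 0.7 [292.5 295.5 389.5 396.5]
top 0.9 [360.5 212.5 447.5 297.5]
pot [ 545.5 -114.    -1.2] [-0.7  0.   0.3  1.3 -0.7 -0.6 -0.4 -0.4]
```

View pics/lip.png

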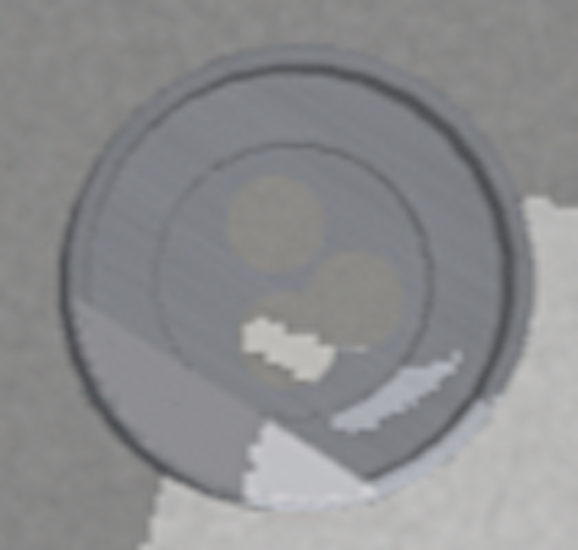

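The crop shows the lip's straight edge running from crop (78,300) to (370,488), which is full-image (364,259.5) to (417,293.7). The dark threshold failed on the knob in the side view, so I'll redo that with a higher one.

```bash
cat >> h.py <<'E'
from scipy.spatial.transform import Rotation as Rn
def rows(*targets,start=None):
    """targets: (pos mm, R matrix); prints delta_pos (m) and rot (deg) in the tool frame now"""
    s=r.sense(); p0,R0=start if start else (s["eef_pos"],Rn.from_euler("xyz",s["tcp_rot"]).as_matrix())
    for p,R in targets:
        print((R0.T@(np.array(p)-p0)/1000).round(4).tolist(),Rn.from_matrix(R0.T@R).as_rotvec(degrees=True).round(2).tolist())
E
python3 - <<'E'
from h import *
ims={c:cv2.imread(f"pics/{c}0.png") for c in("side","top")}
win={"lid":{"side":(198,212,226,242),"top":(176,295,212,326)},"small":{"side":(330,222,356,250),"top":(260,168,290,196)}}
for th in (60,80):
  for n,w in win.items():
    B={}
    for c,(a,b,cc,d) in w.items():
        t=th if c=="side" else 40
        m=(ims[c][b:d,a:cc].max(2)<t).astype(np.uint8)
        k,l,s,ce=cv2.connectedComponentsWithStats(m); i=1+np.argmax(s[1:,4]); x,y,ww,hh=s[i,:4]
        B[c]=np.array([a+x-.5,b+y-.5,a+x+ww-.5,b+y+hh-.5]); print(n,c,B[c],s[i,4])
    f=lambda p:np.r_[tuple(boxof(proj(c,cyl(15,-14,14)+p))-B[c] for c in B)]
    s=least_squares(f,[500,150,44]); print(n,s.x.round(1),s.fun.round(1))
e=onplane("top",[[364.2,259.5],[417.3,293.7]],59); d=e[1]-e[0]; n=np.array([-d[1],d[0]])/np.hypot(*d[:2])
if n[0]<0:n=-n
print("lip",e.round(1),"yaw",np.arctan2(n[1],n[0]),"dist",n@(np.array([545.5,-114])-e[0,:2]), "len",np.hypot(*d[:2]))
# inner recess circle check at rim
R=Rn.from_euler("xyz",[np.pi,0,1.0]).as_matrix()
E
```

```text
lid side [202.5 218.5 219.5 239.5] 302
lid top [183.5 298.5 205.5 318.5] 338
lid [464.4 202.9  43.7] [-0.9 -0.8  1.2  1.  -1.1 -0.1  0.9  0.3]
small side [333.5 226.5 350.5 248.5] 312
small top [264.5 169.5 284.5 190.5] 323
small [660.3  82.7  43.4] [-0.4 -0.6  0.9  0.7 -0.8 -0.6  0.5  1. ]
lid side [202.5 218.5 220.5 241.5] 324
lid top [183.5 298.5 205.5 318.5] 338
lid [464.6 203.3  41.3] [-0.7  0.2  0.4 -0.1 -0.9 -0.3  1.   0. ]
small side [333.5 226.5 350.5 249.5] 338
small top [264.5 169.5 284.5 190.5] 323
small [660.5  82.8  42.2] [-0.4 -0.1  0.9  0.2 -0.8 -0.6  0.5  1. ]
lip [[ 537.8  -53.7   59. ]
 [ 486.7 -132.7   59. ]] yaw -0.5742748655068182 dist 39.21921826737231 len 94.05004738546161
```

All points agree with the given sizes: knob height 42–44 mm and lip distance 39 mm. Next, the move to above the large lid.

```bash
python3 - <<'E'
from h import *
R=Rn.from_euler("xyz",[np.pi,0,.997]).as_matrix()
rows(([480,-150,230],R),([464.5,203,140],R),([464.5,203,52],R))
E
```

```text
[0.4185, -0.3462, 0.0263] [0.0, 0.0, -40.81]
[0.5028, -0.6893, 0.1163] [0.0, 0.0, -40.81]
[0.5028, -0.6893, 0.2043] [0.0, 0.0, -40.81]
```

Emit:
carry_out --delta_pos '[[0.4185, -0.3462, 0.0263], [0.4185, -0.3462, 0.0263], [0.4185, -0.3462, 0.0263], [0.4185, -0.3462, 0.0263], [0.4185, -0.3462, 0.0263], [0.4185, -0.3462, 0.0263], [0.4185, -0.3462, 0.0263], [0.4185, -0.3462, 0.0263]]' --rot '[[0, 0, -40.8], [0, 0, -40.8], [0, 0, -40.8], [0, 0, -40.8], [0, 0, -40.8], [0, 0, -40.8], [0, 0, -40.8], [0, 0, -40.8]]'

```text
clock: 1.7
eef_pos: [456.5, -184.5, 232.4]
tcp_rot: [3.141, -0.0, 0.997]
contact_force: [0.6, 0.3, 0.5]
opening: 0.995
grasp_force: 0.0
```

```bash
python3 - <<'E'
from h import *
R=Rn.from_euler("xyz",[np.pi,0,.997]).as_matrix()
print(r.sense()["eef_pos"]); rows(([464.5,203,140],R))
E
```

```text
[ 456.53403509 -184.45488758  232.40549474]
[0.3297, -0.2038, 0.0922] [0.06, -0.01, -0.01]
```

Emit:
carry_out --delta_pos '[[0.3297, -0.2038, 0.0922], [0.3297, -0.2038, 0.0922], [0.3297, -0.2038, 0.0922], [0.3297, -0.2038, 0.0922], [0.3297, -0.2038, 0.0922], [0.3297, -0.2038, 0.0922], [0.3297, -0.2038, 0.0922], [0.3297, -0.2038, 0.0922]]' --rot '[[0, 0, 0], [0, 0, 0], [0, 0, 0], [0, 0, 0], [0, 0, 0], [0, 0, 0], [0, 0, 0], [0, 0, 0]]'

```text
clock: 2.7
eef_pos: [463.1, 202.8, 139.5]
tcp_rot: [-3.141, 0.0, 1.0]
contact_force: [-0.4, -0.5, 0.1]
opening: 0.997
grasp_force: 0.0
```

```bash
python3 - <<'E'
from h import *
R=Rn.from_euler("xyz",[np.pi,0,.997]).as_matrix()
print(r.sense()["eef_pos"]); rows(([464.5,203,140],R))
E
```

```text
[463.09143672 202.76383425 139.53740359]
[0.001, 0.0011, -0.0005] [-0.02, 0.02, 0.16]
```

Emit:
carry_out --delta_pos '[[0.001, 0.001, 0.04], [0.001, 0.001, 0.07], [0.001, 0.001, 0.087], [0.001, 0.001, 0.087], [0.001, 0.001, 0.087]]' --rot '[[0, 0, 0], [0, 0, 0], [0, 0, 0], [0, 0, 0], [0, 0, 0]]'

```text
clock: 3.32
eef_pos: [465.4, 201.6, 53.8]
tcp_rot: [3.141, -0.001, 0.996]
contact_force: [0.1, -0.5, -0.2]
opening: 1.001
grasp_force: 0.0
```

Emit:
carry_out --delta_pos '[[0, 0, 0], [0, 0, 0], [0, 0, 0], [0, 0, 0], [0, 0, 0], [0, 0, 0]]' --rot '[[0, 0, 0], [0, 0, 0], [0, 0, 0], [0, 0, 0], [0, 0, 0], [0, 0, 0]]' --claw 0.02 --grip_force 60

```text
clock: 4.08
eef_pos: [464.8, 201.8, 53.5]
tcp_rot: [3.141, -0.0, 0.997]
contact_force: [-1.3, -0.2, 7.6]
opening: 0.338
grasp_force: 58.6
```

Emit:
carry_out --delta_pos '[[0, 0, -0.03], [0, 0, -0.08], [0, 0, -0.12], [0, 0, -0.12]]' --rot '[[0, 0, 0], [0, 0, 0], [0, 0, 0], [0, 0, 0]]'

```text
clock: 4.58
eef_pos: [466.3, 202.4, 175.7]
tcp_rot: [3.138, -0.005, 0.997]
contact_force: [-0.1, -0.0, -2.7]
opening: 0.33
grasp_force: 59.7
```

```bash
python3 - <<'E'
from h import *
print(r.sense()["eef_pos"],r.sense()["contact_force"])
a=r.grab_frame("side"); b=r.grab_frame("top")
cv2.imwrite("pics/g.png",np.hstack([cv2.resize(a[100:400,60:460],(400,300)),b[150:450,50:450]]))
E
```

```text
[466.33434834 202.36263536 175.68049946] [-0.08817865 -0.01896985 -2.65709261]
```

View pics/g.png

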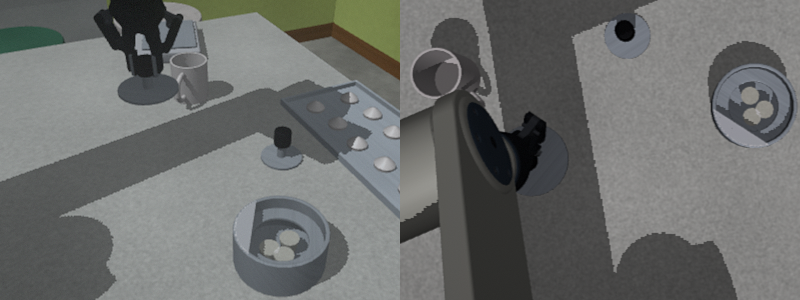

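The lid is gripped and hangs level, and the pot and its lip at the lower left are now lit. I'll check the pot and lip again from this frame and plan the tilted insertion.

```bash
cat >> h.py <<'E'
S=np.array([545.5,-114,40.]); Y=-.574
L=53.5
ex=np.array([np.cos(Y),np.sin(Y),0]); ez=np.array([0,0,1.]); ey=np.cross(ez,ex)
def pose(lx,lz,th):
    "low edge (seat frame x,z mm), tilt deg -> TCP pose"
    t=np.radians(th); Q=Rn.from_rotvec(-t*ey).as_matrix()
    c=S+ex*lx+ez*lz+Q@(50*ex)
    return c+L*(Q@ez),Q@Rn.from_euler("xyz",[np.pi,0,Y+np.pi/2]).as_matrix()
E
python3 - <<'E'
from h import *
im=r.grab_frame("top"); d=r.cut_out("pot_seat","top")[0]; m=d["mask"]
ys,xs=np.nonzero(m); B=np.array([xs.min()-.5,ys.min()-.5,xs.max()+.5,ys.max()+.5]); print(B,d["p"])
s=least_squares(lambda p:boxof(proj("top",cyl(64,0,59)+[*p,0]))-B,[540,-110]); print(s.x,s.fun.round(1))
t=cv2.resize(im[205:305,350:455],None,fx=5.5,fy=5.5,interpolation=cv2.INTER_CUBIC); 
# overlay the assumed recess circle and lip edge
P=S+np.array([0,0,19]); a=np.linspace(0,6.29,80)[:,None]
def dr(pts,col):
    q=((proj("top",pts)-[350,205]+.5)*5.5).astype(np.int32); cv2.polylines(t,[q],False,col,1)
dr(P+58*np.cos(a)*ex+58*np.sin(a)*ey,(0,0,255)); dr(P+64*np.cos(a)*ex+64*np.sin(a)*ey,(0,255,0)); dr(np.array([P-38*ex+k*ey for k in(-44,44)]),(255,0,0))
cv2.imwrite("pics/ov.png",t)
rows(pose(-28,70,0),pose(-28,45,15))
E
```

```text
[360.5 212.5 446.5 297.5] 0.59
[ 544.71624239 -113.87984854] [-0.7 -0.2  0.7  0.2]
[-0.2203, 0.2618, 0.0081] [-0.08, 0.12, 0.01]
[-0.2202, 0.2463, 0.022] [-15.08, 0.12, 0.02]
```

View pics/ov.png

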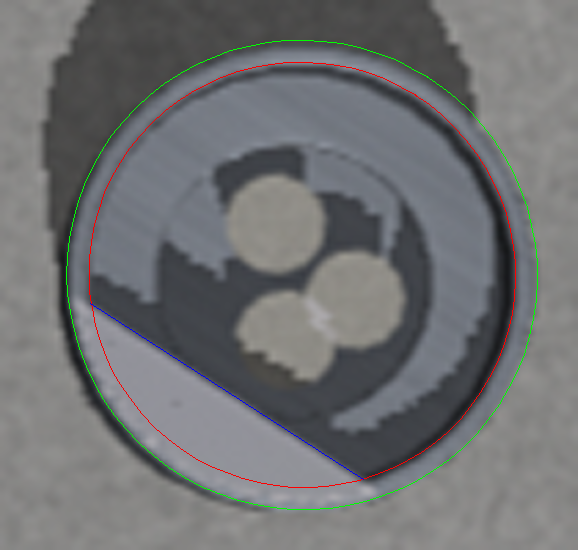

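The overlay matches the pot's rim and the lip's edge to within about 1.5 mm. Now the transfer.

Emit:
carry_out --delta_pos '[[-0.2203, 0.2618, 0.0081], [-0.2203, 0.2618, 0.0081], [-0.2203, 0.2618, 0.0081], [-0.2203, 0.2618, 0.0081], [-0.2203, 0.2618, 0.0081], [-0.2203, 0.2618, 0.0081], [-0.2202, 0.2463, 0.022], [-0.2202, 0.2463, 0.022]]' --rot '[[0, 0, 0], [0, 0, 0], [0, 0, 0], [0, 0, 0], [0, 0, 0], [0, 0, 0], [-15, 0, 0], [-15, 0, 0]]'

```text
clock: 5.78
eef_pos: [547.6, -116.5, 147.2]
tcp_rot: [2.884, 0.002, 0.996]
contact_force: [-0.5, -0.5, -2.7]
opening: 0.333
grasp_force: 60.7
```

Emit:
carry_out --delta_pos '[[0, 0, 0], [0, 0, 0]]' --rot '[[0, 0, 0], [0, 0, 0]]'

```text
clock: 6.02
eef_pos: [552.5, -117.0, 150.6]
tcp_rot: [2.881, 0.0, 0.997]
contact_force: [-0.5, 0.0, -2.5]
opening: 0.329
grasp_force: 60.7
```

```bash
python3 - <<'E'
from h import *
a=r.grab_frame("side"); cv2.imwrite("pics/t.png",cv2.resize(a[150:430,190:490],None,fx=2,fy=2))
print(r.sense()["eef_pos"],r.sense()["contact_force"])
rows(pose(-28,45,15),pose(-28,20,15),pose(-28,3,15),pose(-40,3,15),pose(-53,3,15))
E
```

```text
[ 552.8672457  -117.17432255  150.85310038] [ 0.62649906 -0.69358122 -2.65318764]
[-0.0013, -0.0017, 0.0008] [-0.05, -0.01, -0.0]
[-0.0013, -0.0082, 0.025] [-0.05, -0.01, -0.0]
[-0.0013, -0.0126, 0.0414] [-0.05, -0.01, -0.0]
[-0.0013, -0.0242, 0.0383] [-0.05, -0.01, -0.0]
[-0.0013, -0.0367, 0.0349] [-0.05, -0.01, -0.0]
```

View pics/t.png

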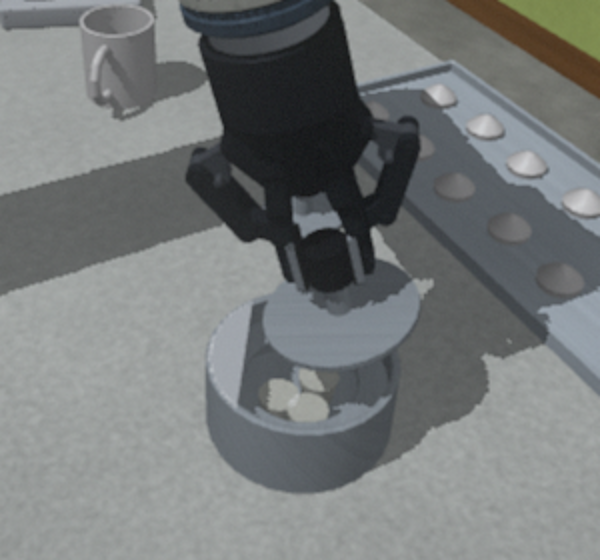

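The tilted lid is above the pot, with its low edge toward the lip and just inboard of it. I'll lower it to 3 mm above the ledge.

Emit:
carry_out --delta_pos '[[-0.0013, -0.0082, 0.025], [-0.0013, -0.0126, 0.0414], [-0.0013, -0.0126, 0.0414], [-0.0013, -0.0126, 0.0414]]' --rot '[[0, 0, 0], [0, 0, 0], [0, 0, 0], [0, 0, 0]]'

```text
clock: 6.58
eef_pos: [550.6, -117.6, 107.6]
tcp_rot: [2.88, 0.0, 0.997]
contact_force: [-0.5, 0.2, -2.0]
opening: 0.328
grasp_force: 62.6
```

```bash
python3 - <<'E'
from h import *
print(r.sense()["eef_pos"],r.sense()["contact_force"])
rows(pose(-28,3,15),pose(-40,3,15),pose(-53,3,15))
E
```

```text
[ 550.59048814 -117.60753303  107.64216091] [-0.48919531  0.17128889 -1.95965316]
[0.0003, 0.0002, 0.0001] [-0.02, 0.01, -0.01]
[0.0003, -0.0114, -0.003] [-0.02, 0.01, -0.01]
[0.0003, -0.0239, -0.0064] [-0.02, 0.01, -0.01]
```

No contact so far. Next I slide the low edge under the lip.

Emit:
carry_out --delta_pos '[[0, -0.006, -0.0015], [0, -0.0115, -0.003], [0, -0.018, -0.0048], [0, -0.024, -0.0064], [0, -0.024, -0.0064]]' --rot '[[0, 0, 0], [0, 0, 0], [0, 0, 0], [0, 0, 0], [0, 0, 0]]'

```text
clock: 7.2
eef_pos: [528.7, -103.5, 107.6]
tcp_rot: [2.88, 0.0, 0.997]
contact_force: [0.0, -0.1, -3.3]
opening: 0.334
grasp_force: 62.5
```

```bash
python3 - <<'E'
from h import *
print(r.sense()["eef_pos"],r.sense()["contact_force"])
a=r.grab_frame("side"); cv2.imwrite("pics/u.png",cv2.resize(a[200:430,220:460],None,fx=2,fy=2))
rows(pose(-53,3,15),pose(-52,2,10),pose(-52,1.5,5),pose(-51,1,0))
E
```

```text
[ 528.67920051 -103.52489193  107.63433697] [ 0.04516176 -0.08666257 -3.34339195]
[0.0002, 0.0007, 0.0003] [0.01, -0.01, 0.02]
[0.0002, 0.0059, 0.0061] [5.01, -0.01, 0.02]
[0.0002, 0.0098, 0.0115] [10.01, -0.01, 0.02]
[0.0002, 0.0143, 0.0176] [15.01, -0.01, 0.03]
```

View pics/u.png

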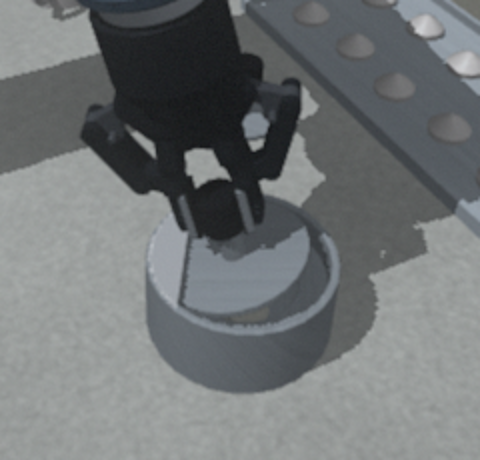

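The lid's low edge is under the lip with no contact force, so I'll lay it level.

Emit:
carry_out --delta_pos '[[0, 0.003, 0.003], [0, 0.006, 0.006], [0, 0.008, 0.009], [0, 0.01, 0.0115], [0, 0.0122, 0.0145], [0, 0.0143, 0.0176], [0, 0.0143, 0.0176]]' --rot '[[2.5, 0, 0], [5, 0, 0], [7.5, 0, 0], [10, 0, 0], [12.5, 0, 0], [15, 0, 0], [15, 0, 0]]'

```text
clock: 8.12
eef_pos: [545.5, -114.4, 94.2]
tcp_rot: [3.141, -0.0, 0.996]
contact_force: [0.3, -1.3, -2.4]
opening: 0.336
grasp_force: 62.2
```

```bash
python3 - <<'E'
from h import *
s=r.sense();print(s["eef_pos"],s["contact_force"],s["wrist_torque"])
rows(pose(-51,1,0),pose(-50,0,0))
E
```

```text
[ 545.54975048 -114.35004587   94.18806759] [ 0.33488904 -1.3438569  -2.35457392] [ 0.03737499  0.0030127  -0.00208619]
[0.0003, -0.0012, -0.0003] [0.05, -0.02, -0.03]
[0.0003, -0.0002, 0.0007] [0.05, -0.02, -0.03]
```

Emit:
carry_out --delta_pos '[[0, 0, 0.0005], [0, 0, 0.001], [0, 0, 0.001]]' --rot '[[0, 0, 0], [0, 0, 0], [0, 0, 0]]'

```text
clock: 8.5
eef_pos: [545.2, -114.0, 93.9]
tcp_rot: [3.14, -0.0, 0.997]
contact_force: [2.0, -2.3, 4.1]
opening: 0.335
grasp_force: 62.8
```

The lid is touching the ledge. I'll open partway, then retreat straight up.

Emit:
carry_out --delta_pos '[[0, 0, 0], [0, 0, 0], [0, 0, 0], [0, 0, 0]]' --rot '[[0, 0, 0], [0, 0, 0], [0, 0, 0], [0, 0, 0]]' --claw 0.055

```text
clock: 9.0
eef_pos: [544.5, -113.7, 93.2]
tcp_rot: [-3.141, 0.0, 0.997]
contact_force: [-0.5, 0.9, 0.3]
opening: 0.643
grasp_force: 0.0
```

Emit:
carry_out --delta_pos '[[0, 0, -0.02], [0, 0, -0.05], [0, 0, -0.1], [0, -0.05, -0.15], [0, -0.1, -0.15], [0, -0.15, -0.15], [0, -0.15, -0.15]]' --rot '[[0, 0, 0], [0, 0, 0], [0, 0, 0], [0, 0, 0], [0, 0, 0], [0, 0, 0], [0, 0, 0]]'

```text
clock: 9.88
eef_pos: [415.7, -31.1, 243.3]
tcp_rot: [-3.14, 0.0, 0.998]
contact_force: [0.7, -0.5, -0.2]
opening: 0.645
grasp_force: 0.0
```

```bash
python3 - <<'E'
from h import *
print(r.sense()["eef_pos"],r.sense()["contact_force"])
a=r.grab_frame("side"); b=r.grab_frame("top")
cv2.imwrite("pics/f.png",np.hstack([cv2.resize(a[200:430,220:460],(480,460)),b[150:380,250:490]][:1]+[cv2.resize(b[180:330,330:434+0],(319,460))]))
B={}
for c,im,(x0,y0,x1,y1) in (("side",a,(315,265,365,325)),("top",b,(380,225,430,275))):
    m=(im[y0:y1,x0:x1].max(2)<(60 if c=="side" else 40)).astype(np.uint8)
    k,l,s,ce=cv2.connectedComponentsWithStats(m); i=1+np.argmax(s[1:,4]); x,y,w,h=s[i,:4]; B[c]=np.array([x0+x-.5,y0+y-.5,x0+x+w-.5,y0+y+h-.5]); print(c,B[c],s[i,4])
s=least_squares(lambda p:np.r_[tuple(boxof(proj(c,cyl(15,-14,14)+p))-B[c] for c in B)],[545,-114,84]); print(s.x.round(1),s.fun.round(1),"want",S+[0,0,44])
E
```

```text
[415.73274344 -31.11046682 243.29588721] [ 0.6717887  -0.50974374 -0.15589152]
side [331.5 298.5 354.5 324.5] 538
top [396.5 242.5 417.5 263.5] 339
[ 546.2 -113.8   88.7] [-1.3 -3.2  0.5  3.4 -1.1 -1.   1.1 -0.1] want [ 545.5 -114.    84. ]
```

View pics/f.png

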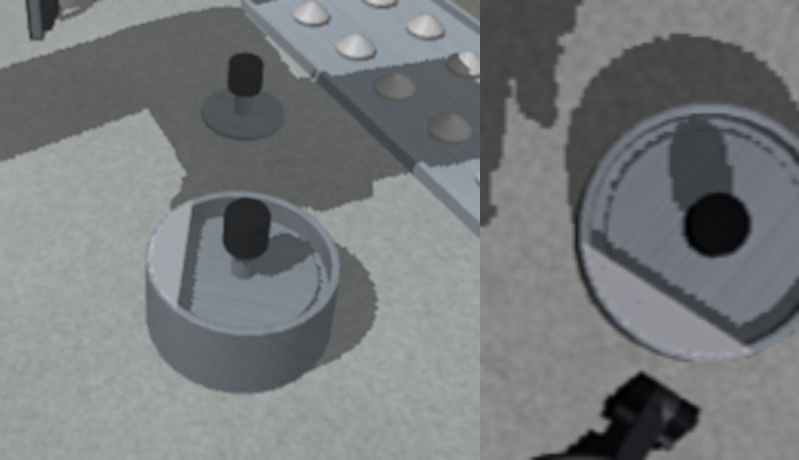

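The lid lies flat under the lip with the knob about 1 mm off the seat's axis, and the small lid hasn't moved. The fitted height of 88.7 mm came out high because my side window cut the knob off at row 325. The knob actually reaches about row 328.

```bash
python3 -c "
from rig import r
print(r.sign_off())"
```

```text
the job is handed in; nothing more can be done
None
```

The larger lid was slipped under the lip and lies flat in the pot, released, with its knob about 1 mm off the seat's axis and the smaller lid untouched; the job is handed in at about 10 s, with no verdict shown.

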